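Key the face plate of a rotary welding fixture

ROBOT

A 6-joint arm with a two-finger parallel gripper is mounted at the origin on a cart in front of the work surface, level with it; the furniture and walls round the work are solid. World frame = base frame: x ahead of the robot, y to its left, z up, the work surface at z = 0. Lengths are in mm, angles in rad, forces in N, time in s.
With the tool pointing down it reaches from about 350 to 875 mm from the base axis. Payload 4.2 kg.
Tool frame: the origin (TCP) lies midway between the tips of the shut fingers; the grasp point (between the pads) lies 19 mm behind it (tcp_to_grasp is the distance from the TCP to the grasp point, in mm); z points along the fingers, y is the line along which they close (so a half turn about z gives the same grasp; the last joint's range is limited). The gripper opens to 85 mm and grips with 20 to 120 N. Pads are 22 mm wide; open, the fingers measure 114 mm over their backs; the gripper's body (76 mm by 85 mm) begins 54 mm behind the grasp point. The pads swing forward as they close: fully open they stand 13 mm farther back than shut.
Start: joints at [1.503, 0.385, 0.008, 0, -1.194, -0.259], TCP at [200.601, 591.911, 231.312] pointing down, gripper open.
Joint ranges: [-3.14, 3.14], [-1.21, 2.06], [-1.07, 1.41], [-3.16, 2.05], [-2.99, -0.16], [-3.1, 3.1]. Speed limits (rad/s): [2.79, 2.79, 3.14, 3.14, 3.14, 3.14].

INTERFACE

Orientations are given as a unit quaternion [x, y, z, w].
In Python, from bench import read_state, get_image, job_done, tcp_to_grasp gives the robot as it stands.
- The arm moves only by the tool jog_arm, never from a script. Its argument "plan" is a list of rows, each a list of 3 entries, a list of its own where there are three numbers: the finger opening in mm, from 0 to 85.4, then the shift along the tool's x, y, z as a fraction of full scale, then the turn, a rotation vector about the tool's x, y, z as a fraction of full scale. A call has 1 to 10 rows; each row is the pose to reach, as a shift and turn from the pose commanded when the call began, along the tool's axes at that moment; what a row does not reach only later rows make up. Full scale, the value 1, is 0.1 m for a shift and 60 degrees for a turn. A row lasts 1/8 s, in which the tool goes at most 62.5 mm and 10.7 degrees, less where a joint would pass 70% of its speed; a pose out of reach is approached as far as the arm can. A call with a number of a shift or a turn outside -1 to 1 is refused whole. A call with a gripper value outside its range is refused whole. The fingers move at their own pace and stop on an object; the grip force is fixed at half the most. Time passes only in rows, so rows that repeat a pose let the fingers close. It gives the time, the measured TCP pose, the force, the opening and the grip force at its end, in the units of the state.
- read_state(): the state, without advancing time (a new reading comes with each control period).
- get_image(name): name is "scene" or "top" or "wrist"; returns a dict with "img" (480x640x3 uint8, red, green, blue), "range_z" (480x640 float32, mm along the optical axis (not along the pixel's ray), 0 where there is no reading), "intrinsics" (3x3 intrinsics, pixels), "distortion" ([k1, k2, p1, p2, k3] as OpenCV has them; the pictures are not rectified), "extrinsics" (4x4, takes a point from camera to world coordinates); the wrist camera has in their place "tool_from_camera" (4x4, takes a point from camera to tool coordinates, whose origin is the TCP and whose axes are the flange's). Camera axes: x right, y down, z forward; pixel columns grow to the right and rows downward; lengths in mm; the calibration is good to about 2 mm. A picture is of the moment at which its call begins: read the wrist's pose just before it.
- job_done(): hands the job in; it is judged then, once.
The state is a dict: "clock": time; "joints": joint angles; "joint_vel": joint speeds; "joint_efforts": joint torques, N m; "position": TCP position; "ee_rot": TCP orientation; "contact_force": force on the tool from outside, world axes, zero at the start; "wrist_torque": the same for the moment, N m; "gripper_width": finger opening in mm; "grasp_force": force on a finger pad.
Only numpy, scipy, OpenCV 4.12 (cv2) and the standard library are available. Lean on these libraries where they do the work, as an engineer would, in place of code of your own. Each camera call takes 0.05 s, during which the arm holds its last target. There are 200 camera calls.

TASK

The notched face plate of the rotary fixture stands raised on its collar with its rim notch away from the locating pin. With a fingertip, push on its studs to turn it until the notch stands over the pin, then press the hub down until the plate is fully home on the body with the pin in the notch, and let go. Do not lift the plate, and leave the things lying round the fixture where they are.

Things in the scene. Friction and masses are not known exactly. Their poses are not given: they have to be found in the camera images.
- rotary_base: Dark cast fixture, round, fixed to the table: foot 176 mm across, 10 mm high; body with flat top face 128 mm across at height 30 mm. Origin: underside centre, on the turning axis; z up; its x axis points to the locating pin. A 15.6 mm spindle on the axis, inside the plate's hub, keeps the plate centred. An ear 28 mm wide sticks out of the body to 84 mm from the axis and carries the pin.
- pin_tip (a point): Top of the only locating pin: upright steel pin 12 mm thick, 62 mm from the axis, so half of it stands outside the plate's rim. It rises 11 mm above the body's top face (top at height 41 mm); its last 4 mm are a cone narrowing to 5 mm.
- face_plate: Loose bare steel disc, 124 mm across, 10 mm thick, about 0.3 kg, over the spindle. Origin: underside centre, on the axis; z up; x axis points to its rim notch. Underside at height 44 mm at the start, 3 mm above the pin, so it turns freely either way without limit (light friction; it stops when the push stops); at 30 mm when fully home. On top: a round hub and three upright studs.
- notch (a point): Middle of the mouth of the one notch in the plate's rim, on the rim circle 62 mm from the axis, at the underside. The notch flares along radii: 17 mm wide at the rim, 9 mm deep, cut right through the plate.
- hub_top (a point): Centre of the flat top of the plate's closed hub, 36 mm across, 36 mm above the plate's underside: the place to press.
- collar (a joint): How far the brass collar (60 mm across) under the plate is pressed down, m: 0 raised (start), 0.014 flush with the body. It carries the plate, sinks only under a push (friction about 8 N: some 4 to 8 N on the hub besides the plate's weight) and stays where it is left; no spring.
- tube_offcut: Bystander: loose upright steel tube offcut, 34 mm across, 75 mm high, left of the fixture. Origin at the centre of its underside.
- cup_brush: Bystander: loose red cup brush, 66 mm across, 66 mm high, right of the fixture. Origin at the centre of its underside.
- bolt: Bystander: loose hex bolt lying down, 59 mm long, 19 mm high, beyond the fixture as seen from the robot. Origin at the centre of its underside.
- stud_back (a point): Centre of the top of the stud opposite the notch. Three alike upright round studs, 12 mm thick (foot collar 19 mm across, 3 mm high, looks only), stand 45 mm from the axis at 60, 180 and 300 degrees from the notch; tops 34 mm above the plate's underside, 24 mm above its upper face.
Mind the look-alikes: they are no part of the job. What is shaped like the face_plate but orange or turquoise is not meant.

How it is judged (in metres and radians):
On the way, in this order (a step that is already met when the one before it is completed fails the run):
1. the notch has been turned to the pin (horizontal distance between notch and pin_tip below 0.006 m), for 0.05 s.
2. the plate is pressed home (z of face_plate in the frame of rotary_base below 0.0325 m and horizontal distance between notch and pin_tip below 0.006 m), for 0.2 s.
At the end, for the whole second after the job is handed in: The plate lies flat (within 0.04 rad) and at rest on the body, its underside within 2.5 mm of the body's top face, collar down, on the spindle, with the pin in the notch (notch and pin within 6 mm seen from above) (all of step 2 and z of notch in the frame of rotary_base below 0.033 m and angle between face_plate's own z axis and vertical below 0.04 rad and horizontal distance between face_plate and rotary_base below 0.004 m and value of joint collar above 0.0115 m and linear speed of face_plate below 0.02 m/s); the robot touches nothing.
It fails at once if the plate is lifted more than 8 mm above its raised start (z of face_plate in the frame of rotary_base above 0.052 m).
It fails at once if a bystander is moved more than 30 mm (distance of any of tube_offcut, cup_brush, bolt from where it was at the start of the episode above 0.03 m).
It also fails if it takes over 64 s, if anything falls off the work surface, if the arm or the gripper's body presses on something with over 40 N, if the wrist force passes 120 N, or if a joint passes its speed limit or range.

## Working session

There is one attempt and no reset: what is moved stays moved. The work goes in short steps, Python scripts to look and compute and a tool call to move; the robot and the scene stay as the last step left them, time stands still between calls to the robot, and variables do not carry over. Pictures are saved under pics/ and viewed, at most 10 in all, crops included, and the job is handed in when it is done.

Besides the shell and the picture viewer there is one more tool, called after "Emit:" in YAML: its name, and indented under it one key for each argument. jog_arm: Moves the arm, as the interface text tells. Its arguments: {"type":"object","properties":{"plan":{"type":"array"}},"required":["plan"]}

```bash
mkdir -p pics
cat > h.py <<'E'
import numpy as np, cv2
from bench import *
def save(n,name):
    d=get_image(n); cv2.imwrite(f'pics/{name}.png',d['img'][:,:,::-1]); return d
def cloud(d,T=None):
    K=np.array(d['intrinsics']);D=np.array(d['distortion']);T=np.array(d['extrinsics']) if T is None else T
    h,w=d['range_z'].shape; u,v=np.meshgrid(np.arange(w),np.arange(h))
    p=cv2.undistortPoints(np.stack([u,v],-1).reshape(-1,1,2).astype(np.float64),K,D).reshape(h,w,2)
    z=d['range_z'].astype(float); P=np.dstack([p*z[...,None],z])
    W=P@T[:3,:3].T+T[:3,3]; W[z==0]=np.nan; return W
E
python3 - <<'E'
from h import *
s=read_state();print(s)
a=save('top','top1');b=save('scene','scene1')
np.save('top.npy',cloud(a));np.save('scene.npy',cloud(b))
print(np.round(a['extrinsics'],3),np.round(a['intrinsics']))
E
```

```text
{'clock': 0.0, 'joints': array([ 1.50261122e+00,  3.85526660e-01,  6.61195138e-03, -4.83422491e-04,
       -1.19400052e+00, -2.58600664e-01]), 'joint_vel': array([ 0.00090386, -0.0012744 ,  0.00052315, -0.00127767, -0.00122023,
        0.00074085]), 'joint_efforts': array([-3.80562715e-04, -3.92287338e+01,  1.88394821e+01,  4.18619201e+00,
       -4.74928893e-03,  9.44761837e-06]), 'position': array([200.42320051, 591.36888452, 230.23651456]), 'ee_rot': array([ 9.86665965e-01, -1.62754723e-01, -1.22927332e-04,  1.07601019e-03]), 'contact_force': array([-0.16203301,  0.56030016, -0.32133215]), 'wrist_torque': array([0.04663021, 0.03530167, 0.02737721]), 'grasp_force': 0.0, 'gripper_width': 85.27031306724716}
[[ 2.300000e-02 -9.840000e-01  1.760000e-01  3.797200e+02]
 [-9.990000e-01 -2.700000e-02 -1.800000e-02  1.019200e+01]
 [ 2.300000e-02 -1.750000e-01 -9.840000e-01  1.069935e+03]
 [ 0.000000e+00  0.000000e+00  0.000000e+00  1.000000e+00]] [[599.   0. 322.]
 [  0. 599. 246.]
 [  0.   0.   1.]]
```

View pics/top1.png

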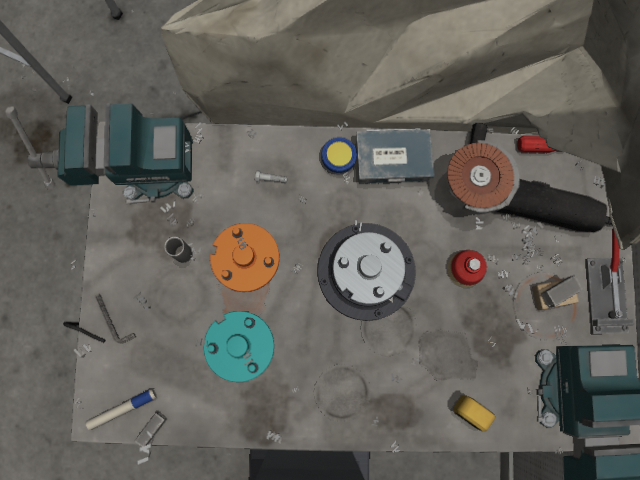

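View pics/scene1.png

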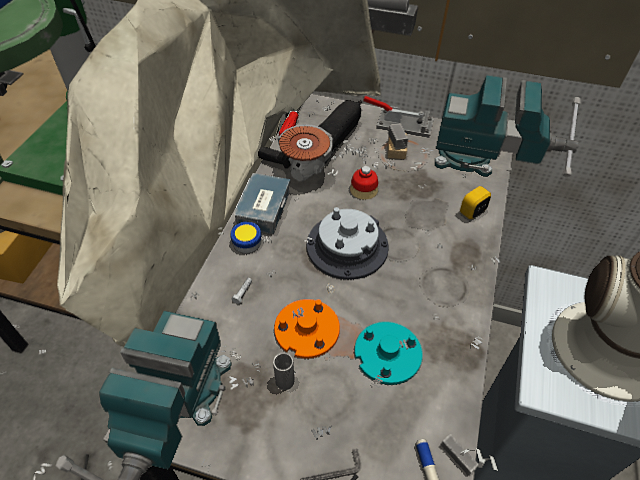

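Top view candidates: steel plate on the dark fixture (370,266), orange disc (245,257) and turquoise disc (239,346). I choose the steel one. Its notch seems to be near (402,293). The bystanders are the tube (177,249), the brush (469,267) and the bolt (271,178). I'll check with a close crop.

Run:
```python
from h import *
a=cv2.imread('pics/top1.png')[210:330,305:430];b=cv2.imread('pics/scene1.png')[195:285,295:400]
A=cv2.resize(a,(500,480),interpolation=cv2.INTER_CUBIC)
cv2.imwrite('pics/crop1.png',np.hstack([A,cv2.resize(b,(300,257),interpolation=cv2.INTER_CUBIC) if 0 else cv2.copyMakeBorder(cv2.resize(b,(300,257)),0,223,0,0,0)]))
W=np.load('top.npy')[210:330,305:430]; z=W[...,2]
for lo,hi in[(48,60),(74,79),(79.01,84),(26,34),(8,13)]:
    m=(z>lo)&(z<hi);P=W[m];print(lo,hi,m.sum(),P.mean(0),P.min(0),P.max(0))
    if lo in(74,):
        n,l,st,c=cv2.connectedComponentsWithStats(m.astype(np.uint8))
        for i in range(1,n):print(st[i],W[l==i].mean(0))
```

```text
48 60 3434 [525.20419291 -90.58590937  55.18682549] [ 464.02827638 -151.77590213   48.07410395] [587.82901286 -28.89711623  59.99399728]
74 79 117 [527.63383493 -90.3753148   77.75423305] [ 479.34097624 -124.04379728   74.04975877] [566.41588196 -41.39628034  78.99860243]
[79 32  6  7 20] [ 561.29276592 -117.17651854   77.86757825]
[84 35  2  3  3] [ 559.59174871 -123.40744193   77.2694539 ]
[66 45  1  1  1] [543.07745188 -91.70083027  78.84956809]
[68 45  1  1  1] [543.31454007 -95.17067589  77.95302036]
[62 46  2  1  2] [541.22476547 -85.81820746  78.81221838]
[71 47  2  2  3] [ 539.52725724 -101.41342839   77.78887742]
[36 48  7  4 12] [535.03574381 -47.00260476  77.40997071]
[59 48  1  1  1] [537.80511452 -80.0357204   77.94855297]
[65 49  1  1  1] [536.24043257 -90.08477424  78.76498563]
[74 49  1  1  1] [ 537.07262543 -105.5811708    76.01463995]
[39 51  1  1  1] [531.67069008 -46.40647704  78.95397593]
[55 50  3  3  5] [531.88008328 -75.37252333  78.1083991 ]
[60 50  1  1  1] [534.38228302 -81.71783287  78.37373736]
[66 51  1  1  1] [533.00761354 -91.88060822  77.98418707]
[72
[... 1422 characters left out ...]
] [508.10708166 -92.4987011   74.25573549]
[71 78  5  3  6] [ 486.38120076 -103.79294219   77.67666227]
[77 78  2  3  5] [ 485.97891566 -111.48106529   77.41821312]
[72 81  4  3  5] [ 481.73930806 -104.74074229   78.00468066]
[77 82  1  1  1] [ 481.16919513 -110.71988461   78.42866585]
79.01 84 348 [524.57266199 -90.11913272  81.20675503] [ 479.12216755 -123.67064779   79.01673658] [564.23225121 -41.33193817  83.90799187]
26 34 387 [ 486.69289995 -102.16860074   30.66020654] [ 462.44981554 -169.42666053   26.28948874] [561.65600504 -26.64714092  33.9908448 ]
8 13 1963 [522.33670961 -83.56479345  10.82123343] [ 437.88731095 -183.94018875    8.00336938] [615.92997256  -3.76896849  12.99856167]
```

View pics/crop1.png

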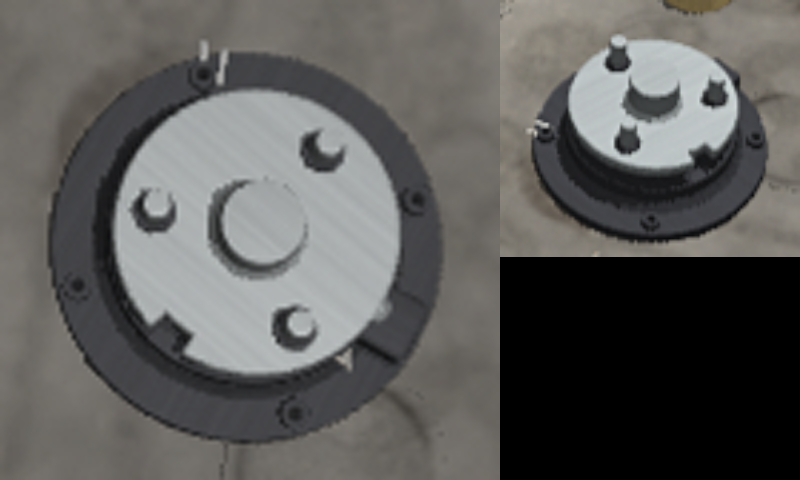

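The crop confirms it: steel plate, notch at crop (170,333), i.e. px (347.5,293), and studs near crop (322,150), (155,210) and (297,325). The pin on its ear is at about crop (385,310), i.e. px (401,287.5).

```bash
cat >> h.py <<'E'
def ray(d,uv,z,T=None):
    K=np.array(d['intrinsics']);D=np.array(d['distortion']);T=np.array(d['extrinsics']) if T is None else T
    p=cv2.undistortPoints(np.array(uv,float).reshape(-1,1,2),K,D).reshape(-1,2)
    r=np.c_[p,np.ones(len(p))]@T[:3,:3].T
    return T[:3,3]+r*((z-T[2,3])/r[:,2])[:,None]
E
python3 - <<'E'
from h import *
d=get_image('top')
c=lambda *q:[(305+u/4,210+v/4) for u,v in q]
C=np.array([525.5,-90.3])
def show(n,P):
    for p in P:
        q=p[:2]-C;print(n,np.round(p,1),np.round(np.hypot(*q),1),np.degrees(np.arctan2(q[1],q[0])).round(1))
show('hub',ray(d,c((264,222)),80))
show('stud',ray(d,c((328,146),(159,204),(301,322)),78))
show('notch rim/mid',ray(d,c((162,338),(172,325)),54))
show('pin',ray(d,c((385,310)),41))
show('ear corners',ray(d,c((398,362),(432,300)),30))
W=np.load('top.npy')
n=np.isfinite(W[...,2]); print('tall things near', [ (k,np.nanmax(W[v0:v1,u0:u1,2])) for k,(u0,u1,v0,v1) in dict(brush=(450,490,245,290),tube=(160,195,230,265)).items()])
w=get_image('wrist');print(np.round(w['tool_from_camera'],2))
E
```

```text
hub [525.1 -91.7  80. ] 1.5 -106.4
stud [ 558.5 -118.8   78. ] 43.6 -40.8
stud [531.9 -47.7  78. ] 43.1 81.5
stud [ 483.7 -107.8   78. ] 45.4 -157.3
notch rim/mid [477.9 -51.4  54. ] 61.5 140.7
notch rim/mid [483.5 -55.5  54. ] 54.5 140.4
pin [ 493.6 -148.8   41. ] 66.6 -118.6
ear corners [ 472.1 -156.2   30. ] 84.8 -129.0
ear corners [ 499.7 -171.2   30. ] 84.9 -107.7
tall things near [('brush', np.float64(71.30906162540839)), ('tube', np.float64(79.54781980566281))]
[[   0.     -0.96   -0.26   67.45]
 [   1.     -0.      0.     -0.46]
 [  -0.     -0.26    0.96 -143.77]
 [   0.      0.      0.      1.  ]]
```

Emit:
jog_arm:
  plan:
    - [0,[0.4,0.4,0],[0,0,0]]
    - [0,[0.8,0.8,0],[0,0,0]]
    - [0,[0.95,1,0],[0,0,0]]

```text
clock: 0.57
position: [259.2, 464.1, 231.3]
ee_rot: [0.987, -0.164, -0.0, 0.0]
contact_force: [0.9, 0.2, 0.7]
gripper_width: 32.0
grasp_force: 0.0
```

Emit:
jog_arm:
  plan:
    - [0,[0.4,0.4,0],[0,0,0]]
    - [0,[0.8,0.8,0],[0,0,0]]
    - [0,[0.95,1,0],[0,0,0]]

```text
clock: 0.95
position: [316.9, 339.2, 231.4]
ee_rot: [0.987, -0.164, -0.0, 0.0]
contact_force: [-0.1, 0.7, -0.7]
gripper_width: -0.0
grasp_force: 0.0
```

Emit:
jog_arm:
  plan:
    - [0,[0.4,0.4,0],[0,0,0]]
    - [0,[0.8,0.8,0],[0,0,0]]
    - [0,[0.95,1,0],[0,0,0]]

```text
clock: 1.32
position: [374.8, 214.6, 231.4]
ee_rot: [0.987, -0.164, 0.0, -0.0]
contact_force: [1.0, 0.6, -0.3]
gripper_width: -0.1
grasp_force: 0.0
```

Emit:
jog_arm:
  plan:
    - [0,[0.4,0.4,0],[0,0,0]]
    - [0,[0.8,0.8,0],[0,0,0]]
    - [0,[0.95,1,0],[0,0,0]]

```text
clock: 1.7
position: [433.0, 89.4, 231.3]
ee_rot: [0.987, -0.164, 0.0, -0.0]
contact_force: [0.1, -0.3, 0.2]
gripper_width: 0.1
grasp_force: 0.0
```

Emit:
jog_arm:
  plan:
    - [0,[0.4,0.4,0],[0,0,0]]
    - [0,[0.8,0.8,0],[0,0,0]]
    - [0,[0.9,1,0],[0,0,0]]
    - [0,[0.9,1,0],[0,0,0]]
    - [0,[0.9,1,0],[0,0,0]]

```text
clock: 2.33
position: [485.2, -31.9, 231.2]
ee_rot: [0.987, -0.162, -0.0, -0.0]
contact_force: [0.2, 0.5, 0.1]
gripper_width: 0.3
grasp_force: 0.0
```

```bash
cat >> h.py <<'E'
from scipy.spatial.transform import Rotation as R
def wT(s,d):
    T=np.eye(4);T[:3,:3]=R.from_quat(s['ee_rot']).as_matrix();T[:3,3]=s['position']
    return T@np.array(d['tool_from_camera'])
E
python3 - <<'E'
from h import *
s=read_state();d=save('wrist','w1');T=wT(s,d)
W=cloud(d,T);z=W[...,2]
for lo,hi in[(52,57),(76,85)]:
    m=((z>lo)&(z<hi)&(abs(W[...,0]-525)<75)&(abs(W[...,1]+91)<75)).astype(np.uint8)
    m=cv2.morphologyEx(m,cv2.MORPH_OPEN,np.ones((3,3)))
    n,l,st,c=cv2.connectedComponentsWithStats(m)
    for i in range(1,n):
        if st[i,4]>100:
            p=W[l==i];cc,r=cv2.minEnclosingCircle(p[:,:2].astype(np.float32));print(lo,st[i],p.mean(0).round(1),np.round(cc,1),round(r,1))
E
```

```text
52 [  301    90   135   138 11592] [528.8 -90.   55.1] [525.2 -89.2] 62.4
76 [385 104  15  15 184] [ 560.1 -116.7   79.1] [ 560.1 -116.8] 6.1
76 [ 350  142   43   43 1433] [525.8 -88.4  81. ] [525.5 -88.7] 18.0
76 [313 166  13  14 147] [532.4 -44.3  79. ] [532.3 -44.2] 5.9
76 [396 197  13  13 136] [ 484.2 -104.7   79. ] [ 483.9 -104.9] 5.7
```

View pics/w1.png

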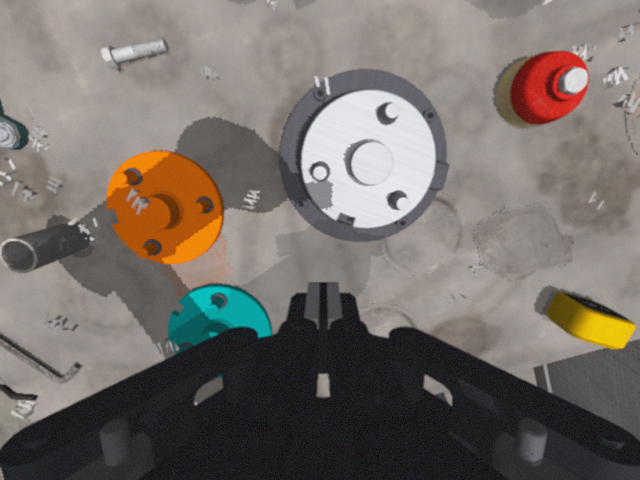

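The wrist view shows the hub (369,162), studs (386,111), (319,171) and (400,201), the notch (347,219), and the ear near (442,176). Next I move above the clockwise side of stud_back.

Emit:
jog_arm:
  plan:
    - [0,[0.3,0.3,0],[0,0,0.15]]
    - [0,[0.6,0.7,0.2],[0,0,0.3]]
    - [0,[0.75,0.83,0.5],[0,0,0.45]]
    - [0,[0.75,0.83,0.8],[0,0,0.6]]
    - [0,[0.75,0.83,1],[0,0,0.8]]
    - [0,[0.75,0.83,1],[0,0,1]]
    - [0,[0.75,0.83,1],[0,0,1]]
    - [0,[0.75,0.83,1],[0,0,1]]

```text
clock: 3.38
position: [529.9, -134.0, 131.4]
ee_rot: [0.774, -0.633, 0.0, -0.0]
contact_force: [-0.8, -0.7, 0.7]
gripper_width: -0.2
grasp_force: 0.0
```

```bash
cat > arc.py <<'E'
from h import *
import sys
C=np.array([525.4,-89.5]);rad=46
def arc(ths,z,psi_off):
    s=read_state();M=R.from_quat(s['ee_rot']);x=M.as_matrix()[:,0];psi=np.degrees(np.arctan2(x[1],x[0]))
    p=s['position']-[*C,0];print('pos',s['position'].round(1),'psi',psi.round(1),'th',np.degrees(np.arctan2(p[1],p[0])).round(1))
    for t in ths:
        g=np.array([*(C+rad*np.array([np.cos(np.radians(t)),np.sin(np.radians(t))])),z])
        print(t,(M.inv().apply(g-s['position'])/100).round(3),'rz',round(-((t+psi_off)-psi)/60,3))
E
python3 -c "
from arc import *
arc([-82],64,0);arc(range(-82,-31,5),64,0)"
```

```text
pos [ 529.9 -134.   131.4] psi -78.6 th -84.2
-82 [ 0.014 -0.016  0.674] rz 0.057
pos [ 529.9 -134.   131.4] psi -78.6 th -84.2
-82 [ 0.014 -0.016  0.674] rz 0.057
-77 [ 0.015 -0.057  0.674] rz -0.026
-72 [ 0.012 -0.097  0.674] rz -0.11
-67 [ 0.005 -0.136  0.674] rz -0.193
-62 [-0.004 -0.175  0.674] rz -0.276
-57 [-0.017 -0.213  0.675] rz -0.36
-52 [-0.034 -0.25   0.675] rz -0.443
-47 [-0.053 -0.285  0.675] rz -0.526
-42 [-0.076 -0.318  0.675] rz -0.61
-37 [-0.101 -0.349  0.675] rz -0.693
-32 [-0.129 -0.378  0.675] rz -0.776
```

Descend first, then sweep.

Emit:
jog_arm:
  plan:
    - [0,[0.01,-0.015,0.3],[0,0,0.05]]
    - [0,[0.014,-0.016,0.5],[0,0,0.057]]
    - [0,[0.014,-0.016,0.6],[0,0,0.057]]
    - [0,[0.014,-0.016,0.674],[0,0,0.057]]
    - [0,[0.014,-0.016,0.674],[0,0,0.057]]

```text
clock: 4.0
position: [531.5, -136.1, 63.9]
ee_rot: [0.754, -0.657, -0.0, 0.0]
contact_force: [-0.4, 1.4, 0.1]
gripper_width: -0.2
grasp_force: 0.0
```

```bash
python3 -c "
from arc import *
arc(range(-77,-31,5),64,0)"
```

```text
pos [ 531.5 -136.1   63.9] psi -82.1 th -82.5
-77 [-0.012 -0.044 -0.001] rz -0.085
-72 [-0.017 -0.084 -0.001] rz -0.169
-67 [-0.026 -0.123 -0.001] rz -0.252
-62 [-0.038 -0.161 -0.001] rz -0.335
-57 [-0.053 -0.198 -0.001] rz -0.419
-52 [-0.072 -0.234 -0.001] rz -0.502
-47 [-0.094 -0.268 -0.001] rz -0.585
-42 [-0.118 -0.3   -0.001] rz -0.669
-37 [-0.145 -0.329 -0.001] rz -0.752
-32 [-0.175 -0.356 -0.001] rz -0.835
```

Emit:
jog_arm:
  plan:
    - [0,[-0.01,-0.044,0],[0,0,-0.085]]
    - [0,[-0.017,-0.084,0],[0,0,-0.17]]
    - [0,[-0.026,-0.123,0],[0,0,-0.25]]
    - [0,[-0.038,-0.161,0],[0,0,-0.335]]
    - [0,[-0.053,-0.198,0],[0,0,-0.42]]
    - [0,[-0.072,-0.234,0],[0,0,-0.5]]
    - [0,[-0.094,-0.268,0],[0,0,-0.585]]
    - [0,[-0.118,-0.3,0],[0,0,-0.67]]
    - [0,[-0.145,-0.329,0],[0,0,-0.75]]
    - [0,[-0.175,-0.356,0],[0,0,-0.835]]

```text
clock: 5.25
position: [564.7, -114.2, 64.9]
ee_rot: [0.962, -0.275, 0.001, -0.0]
contact_force: [-0.4, -1.2, -0.1]
gripper_width: 0.0
grasp_force: 0.5
```

```bash
cat >> h.py <<'E'
def studs(W,C=(525.4,-89.5)):
    z=W[...,2];m=((z>76)&(z<80.5)&(np.hypot(W[...,0]-C[0],W[...,1]-C[1])<55)&(np.hypot(W[...,0]-C[0],W[...,1]-C[1])>32)).astype(np.uint8)
    n,l,st,c=cv2.connectedComponentsWithStats(m)
    for i in range(1,n):
        if st[i,4]>15:
            p=W[l==i];cc,r=cv2.minEnclosingCircle(p[:,:2].astype(np.float32));q=np.array(cc)-C
            print('stud',st[i,4],np.round(cc,1),round(r,1),'R',np.hypot(*q).round(1),'ang',np.degrees(np.arctan2(q[1],q[0])).round(1))
E
python3 -c "
from arc import *
s=read_state();d=save('wrist','w2');studs(cloud(d,wT(s,d)))
print('top');t=save('top','top2');studs(cloud(t))
arc(range(-27,18,5),64,0)"
```

```text
stud 23 [ 576.  -110.2] 1.5 R 54.7 ang -22.2
stud 34 [ 566.4 -125.5] 2.0 R 54.5 ang -41.3
stud 337 [571.4 -94.2] 5.8 R 46.2 ang -5.9
top
stud 17 [569.3 -94.3] 5.4 R 44.1 ang -6.3
stud 33 [508.6 -48.5] 5.8 R 44.4 ang 112.3
stud 29 [ 498.7 -125.3] 5.9 R 44.7 ang -126.7
pos [ 564.9 -113.9   64.8] psi -32.0 th -31.7
-27 [-0.006 -0.038  0.008] rz -0.084
-22 [-0.011 -0.078  0.008] rz -0.167
-17 [-0.02  -0.117  0.008] rz -0.25
-12 [-0.032 -0.155  0.008] rz -0.334
-7 [-0.048 -0.192  0.008] rz -0.417
-2 [-0.066 -0.228  0.008] rz -0.5
3 [-0.088 -0.262  0.008] rz -0.584
8 [-0.112 -0.293  0.008] rz -0.667
13 [-0.139 -0.323  0.008] rz -0.75
```

View pics/w2.png

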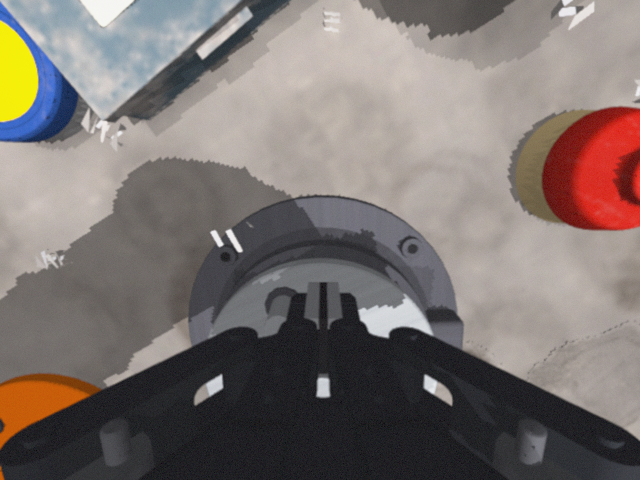

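The view shows the shut fingertip (322,290) against stud_back (282,300). The plate has turned about 32° and follows the finger about 25° ahead of it. I continue the sweep.

Emit:
jog_arm:
  plan:
    - [0,[-0.006,-0.038,0.008],[0,0,-0.084]]
    - [0,[-0.011,-0.078,0.008],[0,0,-0.167]]
    - [0,[-0.02,-0.117,0.008],[0,0,-0.25]]
    - [0,[-0.032,-0.155,0.008],[0,0,-0.334]]
    - [0,[-0.048,-0.192,0.008],[0,0,-0.417]]
    - [0,[-0.066,-0.228,0.008],[0,0,-0.5]]
    - [0,[-0.088,-0.262,0.008],[0,0,-0.584]]
    - [0,[-0.112,-0.293,0.008],[0,0,-0.667]]
    - [0,[-0.139,-0.323,0.008],[0,0,-0.75]]

```text
clock: 6.48
position: [570.4, -79.4, 64.0]
ee_rot: [0.994, 0.114, 0.001, 0.0]
contact_force: [0.5, -0.6, 0.8]
gripper_width: -0.1
grasp_force: 0.5
```

```bash
python3 -c "
from arc import *
t=save('top','top3');studs(cloud(t))
arc(range(18,34,3),64,0)"
```

```text
stud 27 [ 530.1 -134.6] 6.0 R 45.4 ang -84.0
stud 30 [483.6 -71.8] 5.7 R 45.4 ang 157.1
pos [570.2 -79.   63.9] psi 13.2 th 13.2
18 [-0.002 -0.039 -0.001] rz -0.081
21 [-0.005 -0.063 -0.001] rz -0.131
24 [-0.009 -0.086 -0.001] rz -0.181
27 [-0.014 -0.11  -0.001] rz -0.231
30 [-0.02  -0.133 -0.001] rz -0.281
33 [-0.028 -0.156 -0.001] rz -0.331
```

Emit:
jog_arm:
  plan:
    - [0,[-0.002,-0.039,0],[0,0,-0.08]]
    - [0,[-0.005,-0.063,0],[0,0,-0.13]]
    - [0,[-0.009,-0.086,0],[0,0,-0.18]]
    - [0,[-0.014,-0.11,0],[0,0,-0.23]]
    - [0,[-0.02,-0.133,0],[0,0,-0.28]]
    - [0,[-0.028,-0.156,0],[0,0,-0.33]]
    - [0,[-0.028,-0.156,0],[0,0,-0.33]]

```text
clock: 7.4
position: [564.0, -64.7, 63.7]
ee_rot: [0.96, 0.281, 0.001, 0.0]
contact_force: [0.5, -0.6, 1.8]
gripper_width: 0.2
grasp_force: 0.3
```

```bash
python3 -c "
from arc import *
t=save('top','top4');studs(cloud(t))
a=t['img'][210:330,305:430,::-1]; b=save('scene','scene4')['img'][205:275,305:395,::-1]
A=cv2.resize(a,(500,480),interpolation=cv2.INTER_CUBIC)
B=cv2.copyMakeBorder(cv2.resize(b,(300,233),interpolation=cv2.INTER_CUBIC),0,247,0,0,0)
cv2.imwrite('pics/crop4.png',np.hstack([A,B]))
arc(range(34,42,1),64,0)"
```

```text
stud 32 [ 545. -131.] 5.9 R 45.9 ang -64.7
stud 17 [479.8 -88.1] 5.8 R 45.6 ang 178.3
pos [563.9 -64.8  63.5] psi 32.7 th 32.7
34 [ 0.003 -0.01  -0.005] rz -0.022
35 [ 0.002 -0.018 -0.005] rz -0.039
36 [ 0.002 -0.026 -0.005] rz -0.056
37 [ 0.001 -0.034 -0.005] rz -0.072
38 [ 0.001 -0.042 -0.005] rz -0.089
39 [-0.    -0.05  -0.005] rz -0.106
40 [-0.001 -0.058 -0.005] rz -0.122
41 [-0.002 -0.066 -0.005] rz -0.139
```

View pics/crop4.png

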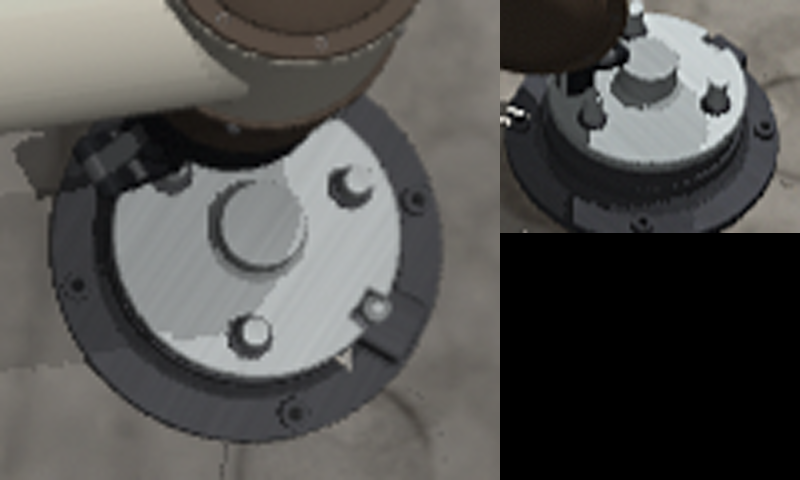

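The pin is now visible inside the notch at crop (376,307), nearly aligned. I zoom in to measure it.

```bash
python3 -c "
from arc import *
a=cv2.imread('pics/top4.png')[270:306,380:428]
cv2.imwrite('pics/crop5.png',cv2.resize(a,(768,576),interpolation=cv2.INTER_CUBIC))"
```

```text
(no output)
```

View pics/crop5.png

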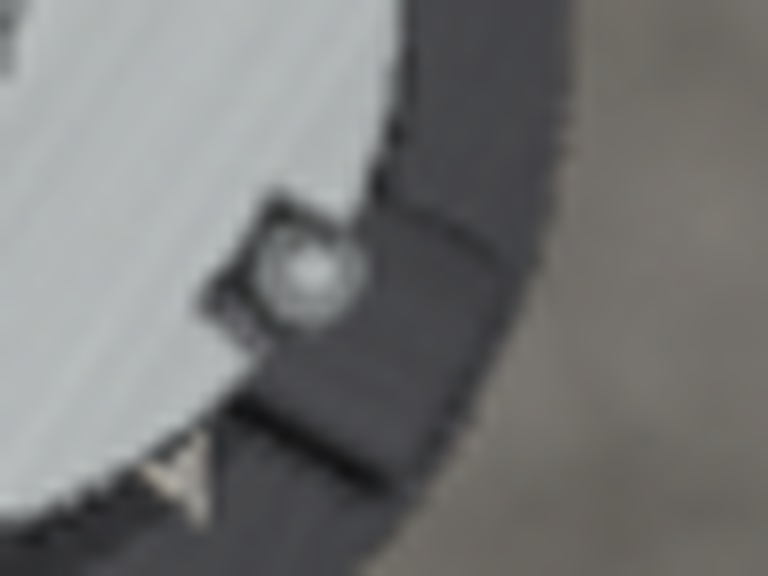

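```bash
python3 -c "
from arc import *
d=get_image('top')
f=lambda *q:[((u+.5)/16-.5+380,(v+.5)/16-.5+270) for u,v in q]
C=np.array([525.3,-90.6])
def show(n,P):
    for p in P:
        q=p[:2]-C;print(n,np.round(p,1),np.round(np.hypot(*q),1),np.degrees(np.arctan2(q[1],q[0])).round(1))
show('hub',ray(d,[((264+.5)/4-.5+305,(223+.5)/4-.5+210)],80))
show('pin',ray(d,f((312,272)),41))
show('notch',ray(d,f((350,228),(258,355),(275,190),(205,300)),54))
show('ear',ray(d,f((390,490),(510,265)),30))
"
```

```text
hub [525.3 -91.1  80. ] 0.5 -93.3
pin [ 495.2 -144.9   41. ] 62.1 -119.0
notch [ 498.6 -147.    54. ] 62.4 -115.3
notch [ 484.7 -137.1   54. ] 61.8 -131.1
notch [ 502.5 -138.9   54. ] 53.4 -115.3
notch [ 490.5 -131.4   54. ] 53.7 -130.5
ear [ 472.7 -155.2   30. ] 83.3 -129.1
ear [ 497.7 -168.4   30. ] 82.6 -109.5
```

Pin is at -119.0° and the notch middle at -123.1°, so another +4° is needed.

Emit:
jog_arm:
  plan:
    - [0,[0.002,-0.018,0],[0,0,-0.035]]
    - [0,[0.001,-0.034,0],[0,0,-0.07]]
    - [0,[0.001,-0.034,0],[0,0,-0.07]]
    - [0,[0.001,-0.034,0],[0,0,-0.07]]

```text
clock: 8.05
position: [561.6, -61.8, 63.1]
ee_rot: [0.948, 0.317, -0.0, -0.0]
contact_force: [0.8, -1.3, 1.6]
gripper_width: 0.2
grasp_force: 0.4
```

```bash
python3 -c "
from arc import *
t=save('top','top6');studs(cloud(t))
a=t['img'][270:306,380:428,::-1]
cv2.imwrite('pics/crop6.png',cv2.resize(a,(768,576),interpolation=cv2.INTER_CUBIC));arc([30,36.5,37,37.5,38],64,0)"
```

```text
stud 33 [ 548.5 -129.4] 6.2 R 46.0 ang -60.0
stud 29 [479.4 -90.8] 5.7 R 46.0 ang -178.4
pos [561.6 -61.8  63.1] psi 37.0 th 37.4
30 [ 0.     0.06  -0.009] rz 0.116
36.5 [ 0.004  0.008 -0.009] rz 0.008
37 [ 0.004  0.004 -0.009] rz -0.001
37.5 [ 0.004 -0.    -0.009] rz -0.009
38 [ 0.004 -0.005 -0.009] rz -0.017
```

View pics/crop6.png

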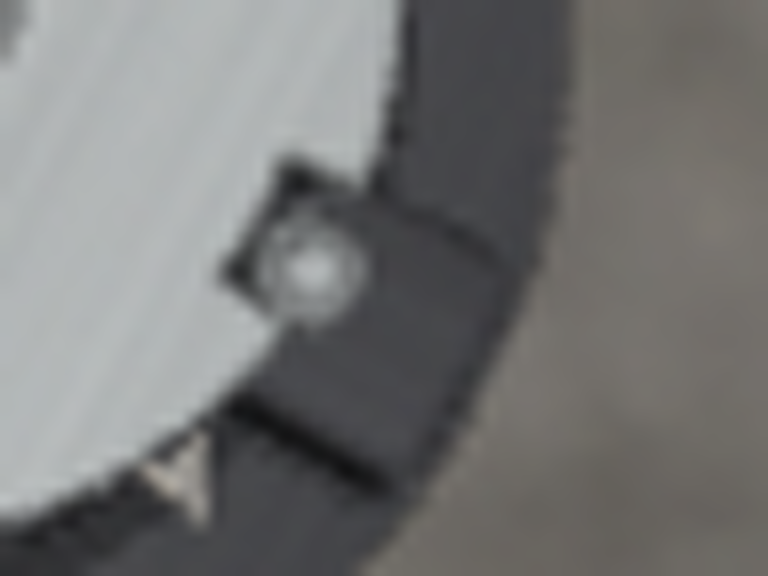

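```bash
python3 -c "
from arc import *
d=get_image('top')
f=lambda *q:[((u+.5)/16-.5+380,(v+.5)/16-.5+270) for u,v in q]
C=np.array([525.3,-90.6])
for uv,z in [((312,269),41),((370,190),54),((282,322),54),((293,155),54),((228,275),54)]:
    q=ray(d,f(uv),z)[0,:2]-C;print(uv,np.hypot(*q).round(1),np.degrees(np.arctan2(q[1],q[0])).round(1))
"
```

```text
(312, 269) 61.9 -118.7
(370, 190) 62.8 -111.1
(282, 322) 61.5 -127.0
(293, 155) 53.7 -110.7
(228, 275) 53.9 -126.5
```

Aligned: notch middle -118.9° against pin -118.7°. I back off the stud, lift, and go over the hub.

Emit:
jog_arm:
  plan:
    - [0,[0,0.05,0],[0,0,0]]
    - [0,[0,0.05,-0.15],[0,0,0]]
    - [0,[0,0.05,-0.35],[0,0,0]]
    - [0,[-0.25,0.02,-0.35],[0,0,0]]
    - [0,[-0.46,0.005,-0.35],[0,0,0]]
    - [0,[-0.46,0.005,-0.25],[0,0,0]]
    - [0,[-0.46,0.005,-0.25],[0,0,0]]

```text
clock: 9.02
position: [525.3, -89.8, 87.9]
ee_rot: [0.948, 0.317, -0.0, -0.0]
contact_force: [0.4, 0.9, 0.3]
gripper_width: -0.3
grasp_force: 0.0
```

```bash
python3 -c "
from arc import *
t=save('top','top7');studs(cloud(t));print(read_state()['position'],read_state()['contact_force'])"
```

```text
stud 28 [479.9 -91.3] 5.8 R 45.6 ang -177.7
[525.71907398 -89.67673661  88.03770623] [ 0.7993979  -0.04177528 -1.01945468]
```

Emit:
jog_arm:
  plan:
    - [0,[0,0,0.04],[0,0,0]]
    - [0,[0,0,0.06],[0,0,0]]
    - [0,[0,0,0.08],[0,0,0]]
    - [0,[0,0,0.1],[0,0,0]]
    - [0,[0,0,0.12],[0,0,0]]
    - [0,[0,0,0.14],[0,0,0]]
    - [0,[0,0,0.15],[0,0,0]]

```text
clock: 9.95
position: [525.4, -89.8, 73.4]
ee_rot: [0.948, 0.317, 0.0, 0.0]
contact_force: [-1.6, 1.7, 5.3]
gripper_width: -0.1
grasp_force: 2.5
```

Sinking with about 5 N. I continue to the seat.

Emit:
jog_arm:
  plan:
    - [0,[0,0,0.02],[0,0,0]]
    - [0,[0,0,0.035],[0,0,0]]
    - [0,[0,0,0.05],[0,0,0]]
    - [0,[0,0,0.06],[0,0,0]]
    - [0,[0,0,0.07],[0,0,0]]
    - [0,[0,0,0.07],[0,0,0]]

```text
clock: 10.7
position: [525.4, -89.8, 66.3]
ee_rot: [0.948, 0.317, 0.0, 0.0]
contact_force: [-2.4, 1.1, 5.0]
gripper_width: 0.4
grasp_force: 2.3
```

Emit:
jog_arm:
  plan:
    - [0,[0,0,0.01],[0,0,0]]
    - [0,[0,0,0.02],[0,0,0]]
    - [0,[0,0,0.02],[0,0,0]]
    - [0,[0,0,0.02],[0,0,0]]

```text
clock: 11.2
position: [525.5, -89.8, 66.0]
ee_rot: [0.948, 0.317, 0.0, 0.0]
contact_force: [-4.2, 3.0, 15.7]
gripper_width: -0.0
grasp_force: 7.8
```

Bottomed out at z = 66 with force at 16 N. Lift away and check.

Emit:
jog_arm:
  plan:
    - [0,[0,0,-0.02],[0,0,0]]
    - [0,[0,0,-0.1],[0,0,0]]
    - [0,[0,0,-0.5],[0,0,0]]
    - [0,[0,0,-1],[0,0,0]]
    - [0,[-0.9,0,-1],[0,0,0]]
    - [0,[-0.9,0,-1],[0,0,0]]
    - [0,[-0.9,0,-1],[0,0,0]]

```text
clock: 12.08
position: [451.8, -145.0, 164.1]
ee_rot: [0.949, 0.316, -0.0, -0.0]
contact_force: [0.8, -0.4, 0.6]
gripper_width: 0.0
grasp_force: 0.0
```

```bash
python3 -c "
from h import *
t=save('top','top8');W=cloud(t);s=read_state();w=save('wrist','w8');V=cloud(w,wT(s,w));print(s['contact_force'])
for P in (W,V):
    r=np.hypot(P[...,0]-525.4,P[...,1]+90)
    print('hub z',np.nanmedian(P[...,2][r<14]),'plate z',np.nanmedian(P[...,2][(r>22)&(r<36)]))
A=cv2.resize(t['img'][210:330,305:430,::-1],(400,384),interpolation=cv2.INTER_CUBIC)
cv2.imwrite('pics/fin.png',np.hstack([A,cv2.resize(w['img'][48:432,120:520,::-1],(400,384))]))"
```

```text
[ 0.73857377 -0.19114467  0.74434636]
hub z nan plate z 471.6449568045267
hub z 67.18344552243974 plate z 41.17644562929587
  return np.nanmean(a, axis, out=out, keepdims=keepdims)
```

View pics/fin.png

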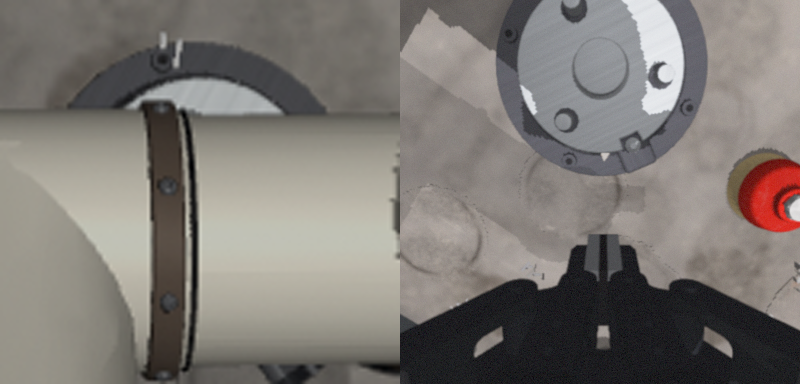

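The wrist view shows the pin in the notch at (632,143). The hub top has dropped from 81 to 67.2 mm, so the plate is home, and the arm is clear.

```bash
python3 -c "
from bench import job_done
print(job_done())"
```

```text
the job is handed in; nothing more can be done
None
```

The plate was turned until its notch lined up with the pin, pressed fully home (the hub dropped about 14 mm) and released; the job is handed in, with no verdict returned.

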